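# Put the stair-cupboard fittings back in the organiser

## Robot

A 6-joint arm with a two-finger parallel gripper is mounted at the origin on the work surface. World frame = base frame: x ahead of the robot, y to its left, z up, the work surface at z = 0. Lengths are in m, angles in rad, forces in N, time in s.
With the tool pointing down it reaches from about 0.225 to 0.875 m from the base axis. Payload 3.4 kg.
Tool frame: the origin (TCP) lies at the very end of the fingers, on their centre line; the grasp point (between the pads) lies behind it (manip.grasp_offset is the z of the grasp point in the tool frame, in m); z points along the fingers, y is the line along which they close (so a half turn about z gives the same grasp; the last joint's range is limited). The gripper opens to 85 mm and grips with 20 to 120 N. Pads are 22 mm wide; open, the fingers measure 114 mm over their backs; the gripper's body (76 mm by 85 mm) begins 54 mm behind the grasp point. The pads swing forward as they close: fully open they stand 13 mm farther back than shut.
Start: joints at [-1.242, 0.276, 1.505, -0, 1.361, -0.121], TCP at [0.25, -0.518, 0.231] pointing down, gripper open.
Joint ranges: [-2.89, 2.89], [-0.75, 2.08], [0.22, 2.7], [-1.18, 4.32], [0.11, 2.71], [-2.7, 2.7]. Speed limits (rad/s): [2.57, 2.57, 3.14, 3.14, 3.14, 3.14].

## Interface

Orientations are given as a unit quaternion [w, x, y, z].
In Python, from rig import manip gives the robot as it stands.
- The arm moves only by the shell command python3 -m pendant 'ROWS' [FORCE]. ROWS is JSON, a list of rows, each an object of numbers: "dx", "dy", "dz": the shift along the tool's x, y, z in m; "rx", "ry", "rz": the turn, a rotation vector about the tool's x, y, z in degrees; "hand": the finger opening in m, from 0 to 0.0854. In form: [{"dx": .., "dy": .., "dz": .., "rx": .., "ry": .., "rz": .., "hand": ..}, ...]. A call has 1 to 12 rows; each row shifts and turns the commanded pose from where the row before left it, along the tool's axes as they then stand; what a row does not reach is not made up. A row lasts 1/12 s, in which the tool goes at most 41.7 mm and 7.16 degrees, less where a joint would pass 70% of its speed; a pose out of reach is approached as far as the arm can. A call is refused whole if a number of a shift passes 0.0417 or a number of a turn 7.16, either way. A call with a gripper value outside its range is refused whole. The fingers move at their own pace and stop on an object; FORCE is the grip in N (left out, the last holds). Time passes only in rows, so rows that do not move let the fingers close. It gives the time, the measured TCP pose, the force, the opening and the grip force at its end, in the units of the state.
- manip.get_state(): the state, without advancing time (a new reading comes with each control period).
- manip.get_image(name): name is "side" or "top"; returns a dict with "frame" (384x512x3 uint8, red, green, blue), "fx", "fy", "cx", "cy" (pixels), "position" and "attitude" of the camera in the world. Camera axes: x right, y up, looking along -z (the intrinsics and any distortion apply to the point x, -y, -z); pixel columns grow to the right and rows downward; lengths in m; the calibration is good to about 2 mm. A picture is of the moment at which its call begins. There is no depth.
- manip.sign_off(): hands the job in; it is judged then, once.
The state is a dict: "clock": time; "qpos": joint angles; "qd": joint speeds; "effort": joint torques, N m; "position": TCP position; "ee_rot": TCP orientation; "contact_force": force on the tool from outside, world axes, zero at the start; "moment": the same for the moment, N m; "width": finger opening in m; "gripper_force": force on a finger pad.
Only numpy, scipy, OpenCV 4.12 (cv2) and the standard library are available. Lean on these libraries where they do the work, as an engineer would, in place of code of your own. Each camera call takes 0.05 s, during which the arm holds its last target. There are 200 camera calls.

## Task

Tidy up after hanging the cupboard doors: put the brass knob, the nickel hinge, the white magnetic catch and the levelling foot each into the organiser bin that already holds its kind, set down on the bin's floor beside the stock, flat and the same way up as they are now. The black knob and the black hinge belong to the green wardrobe: leave them where they are on the bench.

Things in the scene. Friction and masses are not known exactly. Their poses are not given: they have to be found in the camera images.
- brass_knob: brass cupboard knob, standing, 30 mm high, round: base 22 mm wide, neck 14 mm, head 32 mm wide from z = 15 to 25 mm, then chamfered. Origin: centre of its underside, z up. About 90 g. Nothing else within 45 mm of its origin at the start
- nickel_hinge: bright nickel cup hinge lying flat, 92 mm long, 24 mm high: cup 35 mm wide at x = -28 mm with ears 50 mm wide (y), z = 11-14; arm 18 mm wide (y), z = 14-24, x = -16 to 46; plate under its end with wings 44 mm wide (y), 4 thick, x = 22-38. Grip the arm at x = 0. Origin: underside, mid-length; x along the arm away from the cup, z up. About 90 g. Nothing else within 45 mm of its origin at the start
- magnet_catch: white plastic magnetic catch lying on the bench: body 40 mm (x) by 18 mm (y) by 15 mm high, with a 4 mm thick screw ear at each end (58 mm over both), a steel strip along its +y side. Origin: centre of its underside; x along its length, z up. About 30 g. Nothing else within 45 mm of its origin at the start
- levelling_foot: cabinet levelling foot standing on the bench: grey round plastic base 40 mm wide and 10 mm high, a steel hexagon nut 18 mm wide from z = 10 to 17 mm, and a steel threaded stem 10 mm wide up to z = 50 mm. Origin: centre of its underside, z along the stem, up. About 60 g. Nothing else within 45 mm of its origin at the start
- black_knob: black cupboard knob, standing, 30 mm high, round: base 22 mm wide, neck 14 mm, head 32 mm wide from z = 15 to 25 mm, then chamfered. Origin: centre of its underside, z up. Same as the brass one but for colour; stays
- black_hinge: black cup hinge lying flat, 92 mm long, 24 mm high: cup 35 mm wide at x = -28 mm with ears 50 mm wide (y), z = 11-14; arm 18 mm wide (y), z = 14-24, x = -16 to 46; plate under its end with wings 44 mm wide (y), 4 thick, x = 22-38. Grip the arm at x = 0. Origin: underside, mid-length; x along the arm away from the cup, z up. Same as the nickel one but for colour; stays
- knob_bin: blue open bin, 124 (x) x 130 (y) x 32 mm high, walls and floor 3 mm, white label plate on its -x wall. Its +y half holds two brass knobs (30 mm high), fixed; its floor from y = -62 to +11 mm is free. Origin: centre of the underside, axes along the walls, z up. One of four fixed bins, 2 x 2, almost touching, all turned alike, in a black tray on the bench (bin undersides 4 mm above it)
- hinge_bin: red open bin, 124 (x) x 130 (y) x 32 mm high, walls and floor 3 mm, white label plate on its -x wall. Its +y half holds one nickel hinge (24 mm high, along x), fixed; its floor from y = -62 to +11 mm is free. Origin: centre of the underside, axes along the walls, z up. One of four fixed bins, 2 x 2, almost touching, all turned alike, in a black tray on the bench (bin undersides 4 mm above it)
- catch_bin: green open bin, 124 (x) x 130 (y) x 32 mm high, walls and floor 3 mm, white label plate on its -x wall. Its +y half holds two white magnetic catches (15 mm high), fixed; its floor from y = -62 to +11 mm is free. Origin: centre of the underside, axes along the walls, z up. One of four fixed bins, 2 x 2, almost touching, all turned alike, in a black tray on the bench (bin undersides 4 mm above it)
- foot_bin: yellow open bin, 124 (x) x 130 (y) x 32 mm high, walls and floor 3 mm, white label plate on its -x wall. Its +y half holds two levelling feet (50 mm high), fixed; its floor from y = -62 to +11 mm is free. Origin: centre of the underside, axes along the walls, z up. One of four fixed bins, 2 x 2, almost touching, all turned alike, in a black tray on the bench (bin undersides 4 mm above it)
Things that resemble listed ones, but are neither listed nor needed, are in the scene too. Of the things like the magnet_catch, leave any that is pink; of the rest the smaller one is meant. Of the things that look like the levelling_foot, take the one that is farthest from the robot's base at the start.

How it is judged:
At the end, for the whole second after the job is handed in: Brass knob, nickel hinge, catch and foot are in the blue, red, green and yellow bin: origin inside the walls and under 10 mm above the bin's underside, upright as at the start within 0.2 rad, released, at rest (0.02 m/s). Black knob and black hinge are within 20 mm of their starts (x of brass_knob in the frame of knob_bin between -0.059 and 0.059 m and y of brass_knob in the frame of knob_bin between -0.062 and 0.062 m and z of brass_knob in the frame of knob_bin below 0.01 m and angle between each of brass_knob, nickel_hinge, magnet_catch, levelling_foot's own z axis and vertical below 0.2 rad and linear speed of each of brass_knob, nickel_hinge, magnet_catch, levelling_foot below 0.02 m/s and x of nickel_hinge in the frame of hinge_bin between -0.059 and 0.059 m and y of nickel_hinge in the frame of hinge_bin between -0.062 and 0.062 m and z of nickel_hinge in the frame of hinge_bin below 0.01 m and x of magnet_catch in the frame of catch_bin between -0.059 and 0.059 m and y of magnet_catch in the frame of catch_bin between -0.062 and 0.062 m and z of magnet_catch in the frame of catch_bin below 0.01 m and x of levelling_foot in the frame of foot_bin between -0.059 and 0.059 m and y of levelling_foot in the frame of foot_bin between -0.062 and 0.062 m and z of levelling_foot in the frame of foot_bin below 0.01 m and distance of each of black_knob, black_hinge from where it was at the start of the episode below 0.02 m); the robot touches nothing.
It fails at once if the black knob or the black hinge is moved more than 20 mm (distance of any of black_knob, black_hinge from where it was at the start of the episode above 0.02 m).
It also fails if it takes over 104 s, if anything falls off the work surface, if the arm or the gripper's body presses on something with over 40 N, if the wrist force passes 120 N, or if a joint passes its speed limit or range.

## Working session

There is one attempt and no reset: what is moved stays moved. The work goes in short steps, Python scripts to look and compute and a shell command to move; the robot and the scene stay as the last step left them, time stands still between calls to the robot, and variables do not carry over. Pictures are saved under pics/ and viewed, at most 14 in all, crops included, and the job is handed in when it is done.

```bash
ls; mkdir -p pics; python3 - <<'E'
from rig import manip
import cv2,pickle
d={}
for n in("top","side"):
    i=manip.get_image(n); d[n]=i
    cv2.imwrite(f"pics/{n}0.png",cv2.resize(i["frame"][:,:,::-1],(800,600),interpolation=cv2.INTER_CUBIC))
    print(n,{k:v for k,v in i.items() if k!="frame"})
pickle.dump(d,open("im0.pkl","wb"))
print(manip.get_state(),manip.grasp_offset)
E
```

```text
pics
top {'fx': 351.0189202126106, 'fy': 351.0189202126106, 'cx': 252.82050545937054, 'cy': 189.73488784851907, 'position': array([ 0.32650491, -0.06449061,  0.87023899]), 'attitude': array([ 0.71101178,  0.04612603, -0.05546584, -0.69946992])}
side {'fx': 401.55215291339465, 'fy': 401.55215291339465, 'cx': 256.0858279786488, 'cy': 193.56218867447137, 'position': array([0.25322745, 0.52519103, 0.70614504]), 'attitude': array([-0.14770453, -0.06049118,  0.36556894,  0.91699702])}
{'clock': 0.1, 'qpos': array([-1.24202523e+00,  2.76512925e-01,  1.50600462e+00,  8.11922995e-06,
        1.36069154e+00, -1.21011455e-01]), 'qd': array([ 0.00158145,  0.00026067, -0.0029318 , -0.0002729 ,  0.00118183,
        0.00014453]), 'effort': array([ 1.52864533e-03, -4.17697978e+01, -2.46405655e+01, -5.69636370e-05,
        5.83247791e-03,  5.33569860e-06]), 'position': array([ 0.24983234, -0.51736957,  0.23053771]), 'ee_rot': array([-8.04272959e-04,  9.74818229e-01,  2.22999476e-01, -7.98583862e-05]), 'contact_force': array([0.89679145, 0.36309445, 0.73263724]), 'moment': array([0.00986005, 0.03907278, 0.00418821]), 'gripper_force': 0.0, 'width': 0.08525589539257913} -0.0187
```

View pics/top0.png

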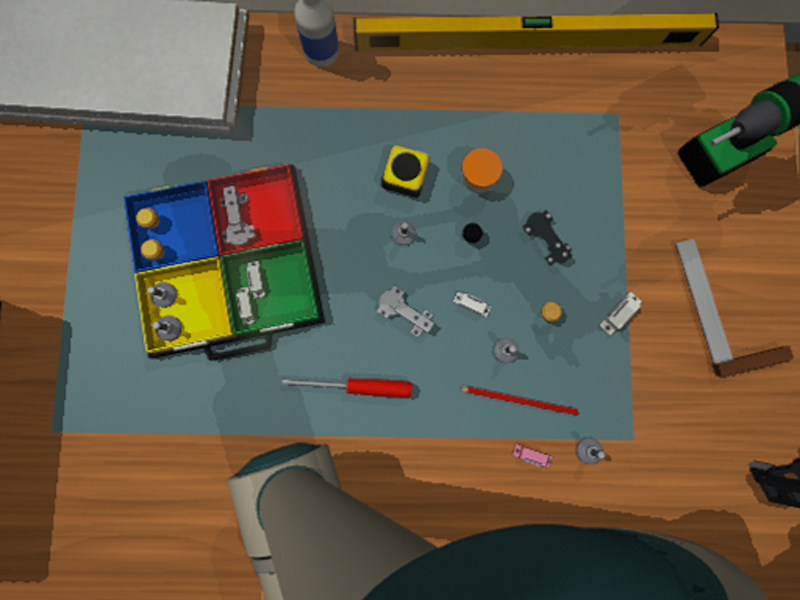

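View pics/side0.png

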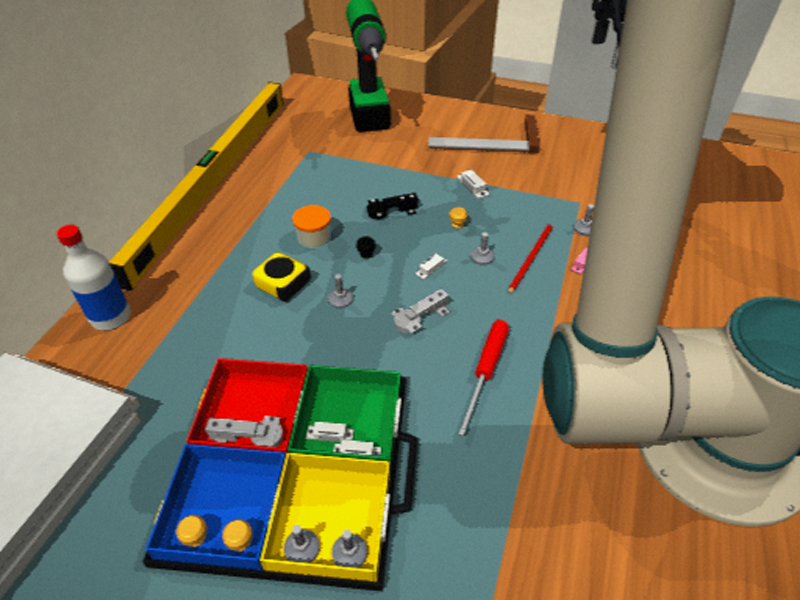

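The top view shows six loose parts between the tray on the left and the drill. In 800x600 px: brass knob (552,312), nickel hinge (407,312), small white catch (472,303), larger white catch (621,313), pink catch (532,455), feet (402,234), (507,349) and (590,450), black knob (472,233), black hinge (548,238). The side view shows the same parts. It also shows the bins with their stock in the left (+y) halves.

```bash
cat > h.py <<'E'
import numpy as np,cv2,pickle
from scipy.spatial.transform import Rotation as Ro
def R(q): return Ro.from_quat(np.roll(q,-1)).as_matrix()
def ray(c,u,v):
    d=np.array([(u-c["cx"])/c["fx"],-(v-c["cy"])/c["fy"],-1.]); return c["position"],R(c["attitude"])@d
def plane(c,uv,z):
    o,d=ray(c,*uv); return o+d*(z-o[2])/d[2]
def proj(c,p):
    q=R(c["attitude"]).T@(np.asarray(p)-c["position"]); return np.array([c["cx"]-c["fx"]*q[0]/q[2],c["cy"]+c["fy"]*q[1]/q[2]])
def tri(c1,a,c2,b):
    o1,d1=ray(c1,*a);o2,d2=ray(c2,*b); s=np.linalg.lstsq(np.c_[d1,-d2],o2-o1,rcond=None)[0]
    p,q=o1+s[0]*d1,o2+s[1]*d2; return (p+q)/2,np.linalg.norm(p-q)
E
cat > m.py <<'E'
from h import *
d=pickle.load(open("im0.pkl","rb")); T,S=d["top"],d["side"]
hsv={k:cv2.cvtColor(d[k]["frame"],cv2.COLOR_RGB2HSV) for k in d}
def blobs(k,lo,hi,box,amin=20):
    x0,y0,x1,y1=[int(b*.64) for b in box]
    m=cv2.inRange(hsv[k],lo,hi)[y0:y1,x0:x1]
    cs,_=cv2.findContours(m,0,2)
    return [c+[x0,y0] for c in cs if cv2.contourArea(c)>amin]
def cen(c): M=cv2.moments(c); return np.array([M["m10"],M["m01"]])/M["m00"]
np.set_printoptions(precision=4,suppress=True)
print("knob"); a=max(blobs("top",(12,90,70),(32,255,255),(530,290,575,335)),key=cv2.contourArea);b=max(blobs("side",(12,90,70),(32,255,255),(440,195,480,235)),key=cv2.contourArea)
print(cen(a),cv2.minEnclosingCircle(a),plane(T,cen(a),.022),cen(b),tri(T,cen(a),S,cen(b)))
for n,box,z in(("catch",(445,280,500,325),.012),("bigcatch",(592,283,650,340),.012)):
    c=max(blobs("top",(0,0,140),(179,60,255),box),key=cv2.contourArea); r=cv2.minAreaRect(c); P=np.array([plane(T,p,z) for p in cv2.boxPoints(r)])
    print(n,P.mean(0),np.linalg.norm(P[1]-P[0]),np.linalg.norm(P[2]-P[1]),"dirs",[np.degrees(np.arctan2(*(P[i+1]-P[i])[1::-1])) for i in(0,1)])
# bins
pts=[]
for n,lo,hi in(("blue",(105,150,50),(130,255,255)),("red",(0,150,60),(6,255,255)),("green",(50,120,30),(80,255,255)),("yellow",(22,150,80),(32,255,255))):
    c=np.vstack(blobs("top",lo,hi,(110,150,335,370))); r=cv2.minAreaRect(c); P=np.array([plane(T,p,.036) for p in cv2.boxPoints(r)]); pts.append(c)
    print(n,P.mean(0),np.linalg.norm(P[1]-P[0]),np.linalg.norm(P[2]-P[1]),np.degrees(np.arctan2(*(P[1]-P[0])[1::-1])))
r=cv2.minAreaRect(np.vstack(pts));P=np.array([plane(T,p,.036) for p in cv2.boxPoints(r)]);print("all",P,P.mean(0),np.linalg.norm(P[1]-P[0]),np.linalg.norm(P[2]-P[1]))
# rough foot ranges
for p in((402,234),(507,349),(590,450)): q=plane(T,np.array(p)*.64,.01); print("foot",q,np.hypot(*q[:2]))
t=T["frame"][120:240,235:365]; s=S["frame"][100:225,205:390]
cv2.imwrite("pics/tc.png",cv2.resize(t[:,:,::-1],None,fx=6,fy=5,interpolation=2)[:600,:800]) if 0 else cv2.imwrite("pics/tc.png",cv2.resize(t[:,:,::-1],(650,600),interpolation=2))
cv2.imwrite("pics/sc.png",cv2.resize(s[:,:,::-1],(740,500),interpolation=2))
E
python3 m.py
```

```text
knob
[352.6104 199.1547] ((352.547607421875, 199.3095245361328), 6.584036827087402) [ 0.4304 -0.3189  0.022 ] [292.7586 138.514 ] (array([ 0.431 , -0.3199,  0.0185]), np.float64(0.0002861215669543352))
catch [ 0.4431 -0.1963  0.012 ] 0.01913150078910036 0.05615298073183456 dirs [np.float64(-26.179452110185736), np.float64(-116.0181245349882)]
bigcatch [ 0.436  -0.4392  0.012 ] 0.05735021820831372 0.025643724750867514 dirs [np.float64(-43.4798688439326), np.float64(-133.61037280560612)]
blue [0.5534 0.2779 0.036 ] 0.13615533565410257 0.12495524339435835 -76.87367356728866
red [0.5827 0.1483 0.036 ] 0.13320637987540832 0.12473369894725242 -76.8766471115853
green [0.4593 0.1198 0.036 ] 0.1352855083687732 0.12745158610030982 -77.24248511486859
yellow [0.4762 0.2603 0.036 ] 0.13517123435700545 0.22533876184003931 -78.91771246559776
all [[0.5967 0.3663 0.036 ]
 [0.6593 0.098  0.036 ]
 [0.4113 0.0398 0.036 ]
 [0.3546 0.2983 0.036 ]] [0.5055 0.2006 0.036 ] 0.2755118860566227 0.25466363094553296
foot [ 0.5531 -0.0846  0.01  ] 0.5594996377582562
foot [ 0.371  -0.2517  0.01  ] 0.44834272102897454
foot [ 0.2189 -0.377   0.01  ] 0.4359512794263775
```

View pics/tc.png

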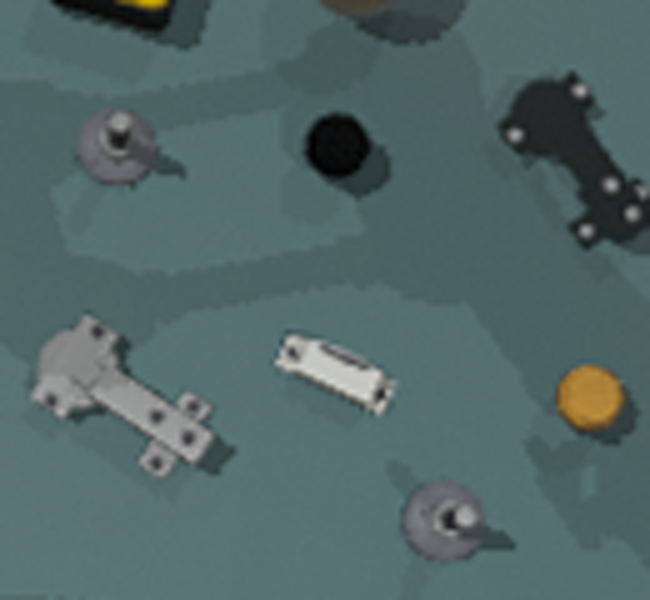

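View pics/sc.png

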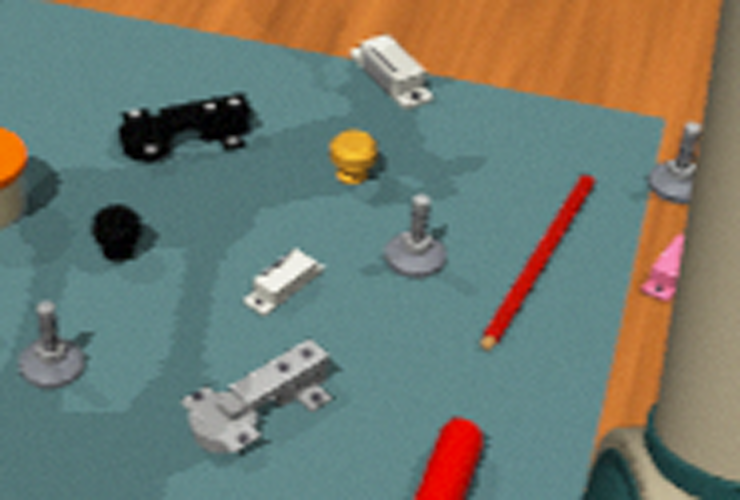

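Top crop: target foot base (116,147) with stem tip (118,122). Hinge: ears (97,330) and (50,400), arm end (202,450), wings (195,403) and (155,465), so the cup is on the left. The side crop shows the target foot's stem tip at (46,308) and the hinge arm end at (320,352).

```bash
cat >> m.py <<'E'
print("----")
t=lambda u,v:(235+u/5-.4,120+v/5-.4); s=lambda u,v:(205+u/4-.4,100+v/4-.4)
print("foot",tri(T,t(118,122),S,s(46,305)),plane(T,t(118,122),.05),plane(T,t(116,147),.008),plane(S,s(52,362),.008))
A=plane(T,t(202,450),.024);E=(plane(T,t(97,330),.014)+plane(T,t(50,400),.014))/2;W=(plane(T,t(195,403),.004)+plane(T,t(155,465),.004))/2
e=A-E;print("hinge A,E,W",A,E,W,"len(74)",np.hypot(*e[:2]),"yaw",np.degrees(np.arctan2(e[1],e[0])),"origin",E+(A-E)*28/74, W-e/np.linalg.norm(e)*.03)
print("armend tri",tri(T,t(202,450),S,s(321,352)))
E
python3 m.py | sed -n '/----/,$p'
```

```text
----
foot (array([ 0.5559, -0.0855,  0.055 ]), np.float64(0.0009062284781250473)) [ 0.5568 -0.0857  0.05  ] [ 0.5556 -0.0859  0.008 ] [ 0.556  -0.0848  0.008 ]
hinge A,E,W [ 0.4015 -0.1291  0.024 ] [ 0.4434 -0.0664  0.014 ] [ 0.4111 -0.1172  0.004 ] len(74) 0.0754451448261845 yaw -123.67475511452439 origin [ 0.4275 -0.0901  0.0178] [ 0.4276 -0.0925  0.0001]
armend tri (array([ 0.4011, -0.1293,  0.023 ]), np.float64(0.0010272168646050398))
```

```bash
cat > go.py <<'E'
import sys
from h import *
from rig import manip
# go.py x y z phi(deg): turn rz first, then shift in tool axes
x,y,z,phi=map(float,sys.argv[1:5]); s=manip.get_state(); M=R(s["ee_rot"])
cur=np.degrees(np.arctan2(M[1,0],M[0,0])); rz=-((phi-cur+180)%360-180); a=np.radians(phi)
d=np.array([x,y,z])-s["position"]
print("phi %.2f rz %.1f | dx %.4f dy %.4f dz %.4f | tool z"%(cur,rz,d[:2]@[np.cos(a),np.sin(a)],d[:2]@[np.sin(a),-np.cos(a)],-d[2]),M[:,2].round(4),"pos",s["position"].round(4),"w %.4f t %.2f"%(s["width"],s["clock"]))
E
python3 go.py .4307 -.319 .10 103
```

```text
phi 25.77 rz -77.2 | dx 0.1526 dy 0.2209 dz 0.1305 | tool z [-5.0e-04  1.5e-03 -1.0e+00] pos [ 0.2498 -0.5174  0.2305] w 0.0853 t 0.10
```

```bash
python3 -m pendant '[{"rz":-7.02,"hand":0.05},{"rz":-7.02,"hand":0.05},{"rz":-7.02,"hand":0.05},{"rz":-7.02,"hand":0.05},{"rz":-7.02,"hand":0.05},{"rz":-7.02,"hand":0.05},{"rz":-7.02,"hand":0.05},{"rz":-7.02,"hand":0.05},{"rz":-7.02,"hand":0.05},{"rz":-7.02,"hand":0.05},{"rz":-7.02,"hand":0.05}]' 40
python3 -m pendant '[{"dx":0.0153,"dy":0.0221,"dz":0.012},{"dx":0.0153,"dy":0.0221,"dz":0.012},{"dx":0.0153,"dy":0.0221,"dz":0.012},{"dx":0.0153,"dy":0.0221,"dz":0.012},{"dx":0.0153,"dy":0.0221,"dz":0.012},{"dx":0.0153,"dy":0.0221,"dz":0.012},{"dx":0.0153,"dy":0.0221,"dz":0.012},{"dx":0.0153,"dy":0.0221,"dz":0.012},{"dx":0.0153,"dy":0.0221,"dz":0.012},{"dx":0.0153,"dy":0.0221,"dz":0.012},{"dx":0},{"dx":0}]'
python3 go.py .4307 -.319 .003 103
```

```text
phi 25.77 rz -77.2 | dx 0.1526 dy 0.2209 dz 0.2275 | tool z [-5.0e-04  1.5e-03 -1.0e+00] pos [ 0.2498 -0.5174  0.2305] w 0.0853 t 0.10invalid input
invalid input
```

```bash
python3 -m pendant --help; python3 -m pendant '[{"dx":0,"dy":0,"dz":0,"rx":0,"ry":0,"rz":-7.02,"hand":0.05}]' 40;  python3 go.py .4307 -.319 .003 103
```

```text
clock: 0.18
position: [0.2499, -0.5174, 0.2307]
ee_rot: [-0.001, 0.959, 0.283, -0.0]
contact_force: [-0.4, 0.2, 0.5]
width: 0.0754
gripper_force: 0.0
phi 32.90 rz -70.1 | dx 0.1527 dy 0.2208 dz 0.2277 | tool z [-4.0e-04  1.3e-03 -1.0e+00] pos [ 0.2499 -0.5174  0.2307] w 0.0754 t 0.18invalid input: not JSON, or not a number
```

Rows need every key.

```bash
python3 -m pendant '[{"dx":0,"dy":0,"dz":0,"rx":0,"ry":0,"rz":-7.01,"hand":0.05},{"dx":0,"dy":0,"dz":0,"rx":0,"ry":0,"rz":-7.01,"hand":0.05},{"dx":0,"dy":0,"dz":0,"rx":0,"ry":0,"rz":-7.01,"hand":0.05},{"dx":0,"dy":0,"dz":0,"rx":0,"ry":0,"rz":-7.01,"hand":0.05},{"dx":0,"dy":0,"dz":0,"rx":0,"ry":0,"rz":-7.01,"hand":0.05},{"dx":0,"dy":0,"dz":0,"rx":0,"ry":0,"rz":-7.01,"hand":0.05},{"dx":0,"dy":0,"dz":0,"rx":0,"ry":0,"rz":-7.01,"hand":0.05},{"dx":0,"dy":0,"dz":0,"rx":0,"ry":0,"rz":-7.01,"hand":0.05},{"dx":0,"dy":0,"dz":0,"rx":0,"ry":0,"rz":-7.01,"hand":0.05},{"dx":0,"dy":0,"dz":0,"rx":0,"ry":0,"rz":-7.01,"hand":0.05}]' 40
python3 -m pendant '[{"dx":0.0153,"dy":0.0221,"dz":0.012,"rx":0,"ry":0,"rz":0,"hand":0.05},{"dx":0.0153,"dy":0.0221,"dz":0.012,"rx":0,"ry":0,"rz":0,"hand":0.05},{"dx":0.0153,"dy":0.0221,"dz":0.012,"rx":0,"ry":0,"rz":0,"hand":0.05},{"dx":0.0153,"dy":0.0221,"dz":0.012,"rx":0,"ry":0,"rz":0,"hand":0.05},{"dx":0.0153,"dy":0.0221,"dz":0.012,"rx":0,"ry":0,"rz":0,"hand":0.05},{"dx":0.0153,"dy":0.0221,"dz":0.012,"rx":0,"ry":0,"rz":0,"hand":0.05},{"dx":0.0153,"dy":0.0221,"dz":0.012,"rx":0,"ry":0,"rz":0,"hand":0.05},{"dx":0.0153,"dy":0.0221,"dz":0.012,"rx":0,"ry":0,"rz":0,"hand":0.05},{"dx":0.0153,"dy":0.0221,"dz":0.012,"rx":0,"ry":0,"rz":0,"hand":0.05},{"dx":0.0153,"dy":0.0221,"dz":0.012,"rx":0,"ry":0,"rz":0,"hand":0.05},{"dx":0,"dy":0,"dz":0,"rx":0,"ry":0,"rz":0,"hand":0.05}]'
python3 go.py .4307 -.319 .003 103
```

```text
clock: 1.02
position: [0.2499, -0.5175, 0.2308]
ee_rot: [-0.0, 0.621, 0.784, 0.0]
contact_force: [1.2, 0.8, 0.9]
width: 0.0501
gripper_force: 0.0
clock: 1.93
position: [0.4322, -0.3146, 0.1087]
ee_rot: [-0.003, 0.622, 0.783, 0.001]
contact_force: [0.1, 0.4, -0.5]
width: 0.0498
gripper_force: 0.0
phi 103.07 rz 0.1 | dx -0.0040 dy -0.0025 dz 0.1057 | tool z [-0.0025  0.0058 -1.    ] pos [ 0.4322 -0.3146  0.1087] w 0.0498 t 1.93
```

```bash
python3 -m pendant '[{"dx":0,"dy":0,"dz":0.02,"rx":0,"ry":0,"rz":0,"hand":0.05},{"dx":0,"dy":0,"dz":0.02,"rx":0,"ry":0,"rz":0,"hand":0.05},{"dx":0,"dy":0,"dz":0.02,"rx":0,"ry":0,"rz":0,"hand":0.05},{"dx":0,"dy":0,"dz":0,"rx":0,"ry":0,"rz":0,"hand":0.05},{"dx":0,"dy":0,"dz":0,"rx":0,"ry":0,"rz":0,"hand":0.05}]'
python3 go.py .4307 -.319 .003 103
```

```text
clock: 2.35
position: [0.4304, -0.3192, 0.0506]
ee_rot: [-0.001, 0.623, 0.782, 0.0]
contact_force: [0.0, -0.2, -0.3]
width: 0.0497
gripper_force: 0.0
phi 102.88 rz -0.1 | dx 0.0001 dy 0.0003 dz 0.0476 | tool z [-0.0021  0.0017 -1.    ] pos [ 0.4304 -0.3192  0.0506] w 0.0497 t 2.35
```

```bash
python3 -m pendant '[{"dx":0,"dy":0,"dz":0.016,"rx":0,"ry":0,"rz":0,"hand":0.05},{"dx":0,"dy":0,"dz":0.016,"rx":0,"ry":0,"rz":0,"hand":0.05},{"dx":0,"dy":0,"dz":0.0155,"rx":0,"ry":0,"rz":0,"hand":0.05},{"dx":0,"dy":0,"dz":0,"rx":0,"ry":0,"rz":0,"hand":0.05},{"dx":0,"dy":0,"dz":0,"rx":0,"ry":0,"rz":0,"hand":0.02},{"dx":0,"dy":0,"dz":0,"rx":0,"ry":0,"rz":0,"hand":0.02},{"dx":0,"dy":0,"dz":0,"rx":0,"ry":0,"rz":0,"hand":0.02},{"dx":0,"dy":0,"dz":0,"rx":0,"ry":0,"rz":0,"hand":0.02}]' 40
python3 go.py .5596 .2516 .13 103
```

```text
clock: 3.02
position: [0.4322, -0.3204, 0.0053]
ee_rot: [0.002, 0.623, 0.782, -0.0]
contact_force: [0.1, -0.0, 3.9]
width: 0.0299
gripper_force: 39.9
phi 102.89 rz -0.1 | dx 0.5287 dy 0.2528 dz -0.1247 | tool z [ 0.0022 -0.0024 -1.    ] pos [ 0.4322 -0.3204  0.0053] w 0.0299 t 3.02
```

```bash
python3 -m pendant '[{"dx":0,"dy":0,"dz":-0.02,"rx":0,"ry":0,"rz":0,"hand":0.02},{"dx":0,"dy":0,"dz":-0.02,"rx":0,"ry":0,"rz":0,"hand":0.02},{"dx":0,"dy":0,"dz":-0.02,"rx":0,"ry":0,"rz":0,"hand":0.02},{"dx":0,"dy":0,"dz":0,"rx":0,"ry":0,"rz":0,"hand":0.02}]'
cat > snap.py <<'E'
import sys,cv2
from rig import manip
from h import *
n,f,rad=sys.argv[1],sys.argv[2],int(sys.argv[3])
i=manip.get_image(n); p=manip.get_state()["position"] if len(sys.argv)<5 else np.array(list(map(float,sys.argv[4:7])))
u,v=proj(i,p).astype(int); pickle.dump(i,open(f"{f}.pkl","wb"))
x0,y0=max(u-rad,0),max(v-rad,0); c=i["frame"][y0:y0+2*rad,x0:x0+2*rad,::-1]
k=min(600/c.shape[0],800/c.shape[1]); cv2.imwrite(f"pics/{f}.png",cv2.resize(c,None,fx=k,fy=k,interpolation=2)); print("origin",x0,y0,"scale",k)
E
python3 snap.py side k1 50; python3 go.py .5596 .2516 .13 103
```

```text
clock: 3.35
position: [0.4336, -0.3214, 0.0679]
ee_rot: [0.004, 0.623, 0.782, -0.0]
contact_force: [0.7, -0.1, -0.2]
width: 0.0305
gripper_force: 39.9
origin 243 73 scale 6.0
phi 102.90 rz -0.1 | dx 0.5291 dy 0.2523 dz -0.0639 | tool z [ 0.0042 -0.004  -1.    ] pos [ 0.4327 -0.3207  0.0661] w 0.0302 t 3.40
```

View pics/k1.png

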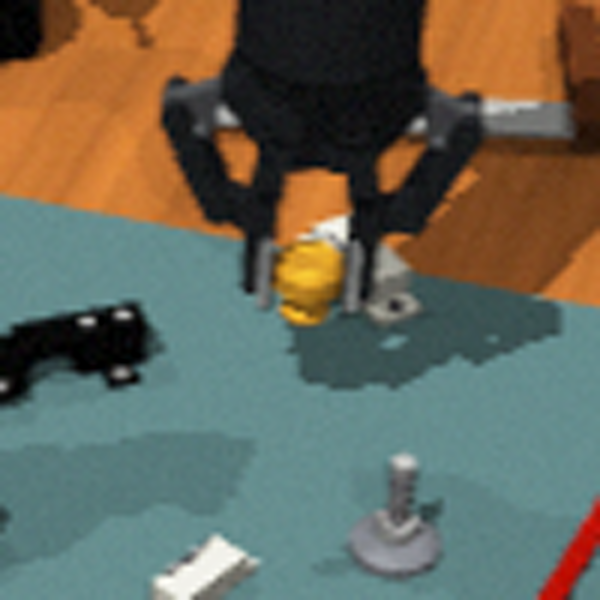

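The side crop shows the brass knob held between the pads at (310,280), clear of the bench and leaning a little. I'll carry it to the blue bin.

```bash
python3 -m pendant '[{"dx":0.015,"dy":0.007,"dz":-0.015,"rx":0,"ry":0,"rz":0,"hand":0.02},{"dx":0.025,"dy":0.012,"dz":-0.015,"rx":0,"ry":0,"rz":0,"hand":0.02},{"dx":0.03,"dy":0.0145,"dz":-0.015,"rx":0,"ry":0,"rz":0,"hand":0.02},{"dx":0.03,"dy":0.0145,"dz":-0.015,"rx":0,"ry":0,"rz":0,"hand":0.02},{"dx":0.03,"dy":0.0145,"dz":0,"rx":0,"ry":0,"rz":0,"hand":0.02},{"dx":0.03,"dy":0.0145,"dz":0,"rx":0,"ry":0,"rz":0,"hand":0.02},{"dx":0.03,"dy":0.0145,"dz":0,"rx":0,"ry":0,"rz":0,"hand":0.02},{"dx":0.03,"dy":0.0145,"dz":0,"rx":0,"ry":0,"rz":0,"hand":0.02},{"dx":0.03,"dy":0.0145,"dz":0,"rx":0,"ry":0,"rz":0,"hand":0.02},{"dx":0.03,"dy":0.0145,"dz":0,"rx":0,"ry":0,"rz":0,"hand":0.02},{"dx":0.03,"dy":0.0145,"dz":0,"rx":0,"ry":0,"rz":0,"hand":0.02},{"dx":0.03,"dy":0.0145,"dz":0,"rx":0,"ry":0,"rz":0,"hand":0.02}]'
python3 -m pendant '[{"dx":0.03,"dy":0.0145,"dz":0,"rx":0,"ry":0,"rz":0,"hand":0.02},{"dx":0.03,"dy":0.0145,"dz":0,"rx":0,"ry":0,"rz":0,"hand":0.02},{"dx":0.03,"dy":0.0145,"dz":0,"rx":0,"ry":0,"rz":0,"hand":0.02},{"dx":0.03,"dy":0.0145,"dz":0,"rx":0,"ry":0,"rz":0,"hand":0.02},{"dx":0.03,"dy":0.0145,"dz":0,"rx":0,"ry":0,"rz":0,"hand":0.02},{"dx":0.02,"dy":0.01,"dz":0,"rx":0,"ry":0,"rz":0,"hand":0.02},{"dx":0.01,"dy":0.005,"dz":0,"rx":0,"ry":0,"rz":0,"hand":0.02},{"dx":0,"dy":0,"dz":0,"rx":0,"ry":0,"rz":0,"hand":0.02},{"dx":0,"dy":0,"dz":0,"rx":0,"ry":0,"rz":0,"hand":0.02}]'
python3 go.py .5596 .2516 .014 103
```

```text
clock: 4.4
position: [0.5146, 0.0503, 0.1227]
ee_rot: [-0.001, 0.623, 0.782, -0.001]
contact_force: [0.5, -1.0, -0.4]
width: 0.03
gripper_force: 39.9
clock: 5.15
position: [0.5596, 0.2429, 0.1227]
ee_rot: [-0.0, 0.623, 0.782, -0.001]
contact_force: [-0.6, -0.8, -0.6]
width: 0.0299
gripper_force: 39.9
phi 102.95 rz -0.0 | dx 0.0085 dy 0.0019 dz 0.1087 | tool z [-0.0022 -0.0018 -1.    ] pos [0.5596 0.2429 0.1227] w 0.0299 t 5.15
```

```bash
python3 -m pendant '[{"dx":0.0085,"dy":0.002,"dz":0.02,"rx":0,"ry":0,"rz":0,"hand":0.02},{"dx":0,"dy":0,"dz":0.025,"rx":0,"ry":0,"rz":0,"hand":0.02},{"dx":0,"dy":0,"dz":0.025,"rx":0,"ry":0,"rz":0,"hand":0.02},{"dx":0,"dy":0,"dz":0.02,"rx":0,"ry":0,"rz":0,"hand":0.02},{"dx":0,"dy":0,"dz":0.01,"rx":0,"ry":0,"rz":0,"hand":0.02},{"dx":0,"dy":0,"dz":0.005,"rx":0,"ry":0,"rz":0,"hand":0.02},{"dx":0,"dy":0,"dz":0.002,"rx":0,"ry":0,"rz":0,"hand":0.02},{"dx":0,"dy":0,"dz":0,"rx":0,"ry":0,"rz":0,"hand":0.02},{"dx":0,"dy":0,"dz":0,"rx":0,"ry":0,"rz":0,"hand":0.02}]'
python3 go.py .5596 .2516 .014 103
```

```text
clock: 5.9
position: [0.5615, 0.2523, 0.018]
ee_rot: [0.001, 0.623, 0.782, 0.001]
contact_force: [-0.9, 0.6, -0.6]
width: 0.0306
gripper_force: 39.9
phi 102.87 rz -0.1 | dx -0.0002 dy -0.0020 dz 0.0040 | tool z [ 2.2e-03  5.0e-04 -1.0e+00] pos [0.5615 0.2523 0.018 ] w 0.0306 t 5.90
```

```bash
python3 -m pendant '[{"dx":0,"dy":0,"dz":0.002,"rx":0,"ry":0,"rz":0,"hand":0.02},{"dx":0,"dy":0,"dz":0.002,"rx":0,"ry":0,"rz":0,"hand":0.02},{"dx":0,"dy":0,"dz":0.001,"rx":0,"ry":0,"rz":0,"hand":0.02},{"dx":0,"dy":0,"dz":0,"rx":0,"ry":0,"rz":0,"hand":0.02},{"dx":0,"dy":0,"dz":0,"rx":0,"ry":0,"rz":0,"hand":0.02}]'
```

```text
clock: 6.32
position: [0.5608, 0.2525, 0.0123]
ee_rot: [0.0, 0.623, 0.782, 0.0]
contact_force: [-0.2, -0.0, 2.9]
width: 0.03
gripper_force: 40.2
```

```bash
python3 -m pendant '[{"dx":0,"dy":0,"dz":0,"rx":0,"ry":0,"rz":0,"hand":0.034},{"dx":0,"dy":0,"dz":0,"rx":0,"ry":0,"rz":0,"hand":0.038},{"dx":0,"dy":0,"dz":0,"rx":0,"ry":0,"rz":0,"hand":0.046},{"dx":0,"dy":0,"dz":0,"rx":0,"ry":0,"rz":0,"hand":0.046},{"dx":0,"dy":0,"dz":-0.02,"rx":0,"ry":0,"rz":0,"hand":0.046},{"dx":0,"dy":0,"dz":-0.02,"rx":0,"ry":0,"rz":0,"hand":0.046},{"dx":0,"dy":0,"dz":-0.02,"rx":0,"ry":0,"rz":6.5,"hand":0.046},{"dx":0,"dy":0,"dz":-0.02,"rx":0,"ry":0,"rz":6.5,"hand":0.046},{"dx":0,"dy":0,"dz":-0.02,"rx":0,"ry":0,"rz":6.5,"hand":0.046},{"dx":0,"dy":0,"dz":0,"rx":0,"ry":0,"rz":6.5,"hand":0.046},{"dx":0,"dy":0,"dz":0,"rx":0,"ry":0,"rz":6.5,"hand":0.046},{"dx":0,"dy":0,"dz":0,"rx":0,"ry":0,"rz":6.5,"hand":0.046}]'
python3 go.py .4431 -.1963 .06 64
```

```text
clock: 7.32
position: [0.5607, 0.2524, 0.1123]
ee_rot: [0.0, 0.85, 0.527, 0.0]
contact_force: [-0.0, -0.8, 0.8]
width: 0.046
gripper_force: 0.0
phi 63.57 rz -0.4 | dx -0.4548 dy 0.0910 dz 0.0523 | tool z [ 1.e-03  2.e-04 -1.e+00] pos [0.5607 0.2524 0.1123] w 0.0460 t 7.32
```

```bash
python3 -m pendant '[{"dx":-0.015,"dy":0.003,"dz":0,"rx":0,"ry":0,"rz":0,"hand":0.046},{"dx":-0.03,"dy":0.006,"dz":0,"rx":0,"ry":0,"rz":0,"hand":0.046},{"dx":-0.035,"dy":0.007,"dz":0,"rx":0,"ry":0,"rz":0,"hand":0.046},{"dx":-0.035,"dy":0.007,"dz":0,"rx":0,"ry":0,"rz":0,"hand":0.046},{"dx":-0.035,"dy":0.007,"dz":0,"rx":0,"ry":0,"rz":0,"hand":0.046},{"dx":-0.035,"dy":0.007,"dz":0,"rx":0,"ry":0,"rz":0,"hand":0.046},{"dx":-0.035,"dy":0.007,"dz":0,"rx":0,"ry":0,"rz":0,"hand":0.046},{"dx":-0.035,"dy":0.007,"dz":0,"rx":0,"ry":0,"rz":0,"hand":0.046},{"dx":-0.035,"dy":0.007,"dz":0,"rx":0,"ry":0,"rz":0,"hand":0.046},{"dx":-0.035,"dy":0.007,"dz":0,"rx":0,"ry":0,"rz":0,"hand":0.046},{"dx":-0.035,"dy":0.007,"dz":0,"rx":0,"ry":0,"rz":0,"hand":0.046},{"dx":-0.035,"dy":0.007,"dz":0.01,"rx":0,"ry":0,"rz":0,"hand":0.046}]'
python3 -m pendant '[{"dx":-0.03,"dy":0.006,"dz":0.02,"rx":0,"ry":0,"rz":-0.4,"hand":0.046},{"dx":-0.02,"dy":0.004,"dz":0.02,"rx":0,"ry":0,"rz":0,"hand":0.046},{"dx":-0.01,"dy":0.002,"dz":0,"rx":0,"ry":0,"rz":0,"hand":0.046},{"dx":0,"dy":0,"dz":0,"rx":0,"ry":0,"rz":0,"hand":0.046},{"dx":0,"dy":0,"dz":0,"rx":0,"ry":0,"rz":0,"hand":0.046},{"dx":0,"dy":0,"dz":0,"rx":0,"ry":0,"rz":0,"hand":0.046}]'
python3 go.py .4431 -.1963 .003 64
python3 snap.py top k2 60 .5596 .2516 .02
```

```text
clock: 8.32
position: [0.4573, -0.1396, 0.1031]
ee_rot: [0.002, 0.848, 0.53, 0.001]
contact_force: [-0.2, 0.3, 0.7]
width: 0.0459
gripper_force: 0.0
clock: 8.82
position: [0.4428, -0.1957, 0.0628]
ee_rot: [0.001, 0.846, 0.533, 0.001]
contact_force: [-0.2, 0.1, -0.7]
width: 0.0459
gripper_force: 0.0
phi 64.36 rz 0.4 | dx -0.0004 dy 0.0005 dz 0.0598 | tool z [ 1.4e-03 -3.0e-04 -1.0e+00] pos [ 0.4428 -0.1957  0.0628] w 0.0459 t 8.82
origin 61 83 scale 5.0
```

View pics/k2.png

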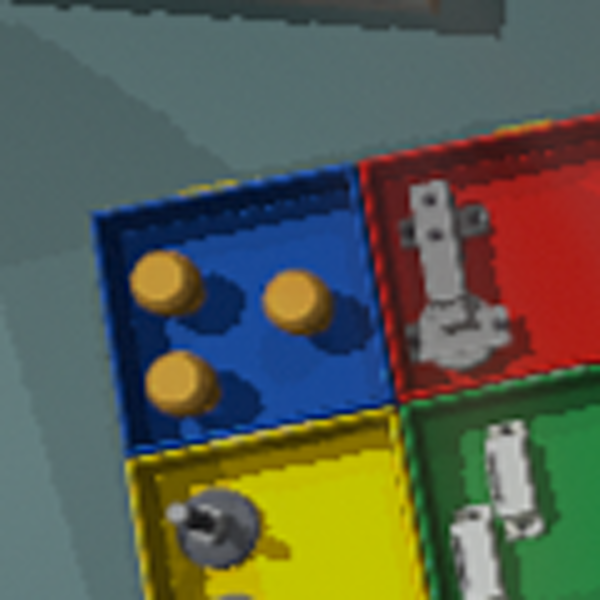

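The knob stands upright in the blue bin at (297,300), apart from the two stock knobs. The gripper is now above the catch.

```bash
python3 -m pendant '[{"dx":0,"dy":0,"dz":0.02,"rx":0,"ry":0,"rz":0,"hand":0.046},{"dx":0,"dy":0,"dz":0.02,"rx":0,"ry":0,"rz":0,"hand":0.046},{"dx":0,"dy":0,"dz":0.015,"rx":0,"ry":0,"rz":0,"hand":0.046},{"dx":0,"dy":0,"dz":0.005,"rx":0,"ry":0,"rz":0,"hand":0.046},{"dx":0,"dy":0,"dz":0,"rx":0,"ry":0,"rz":0,"hand":0.046},{"dx":0,"dy":0,"dz":0,"rx":0,"ry":0,"rz":0,"hand":0.01},{"dx":0,"dy":0,"dz":0,"rx":0,"ry":0,"rz":0,"hand":0.01},{"dx":0,"dy":0,"dz":0,"rx":0,"ry":0,"rz":0,"hand":0.01},{"dx":0,"dy":0,"dz":0,"rx":0,"ry":0,"rz":0,"hand":0.01},{"dx":0,"dy":0,"dz":0,"rx":0,"ry":0,"rz":0,"hand":0.01},{"dx":0,"dy":0,"dz":0,"rx":0,"ry":0,"rz":0,"hand":0.01}]' 40
python3 go.py .4655 .0935 .10 13
```

```text
clock: 9.78
position: [0.4433, -0.1967, 0.003]
ee_rot: [0.001, 0.847, 0.532, 0.001]
contact_force: [0.5, 1.4, 6.0]
width: 0.0172
gripper_force: 40.0
phi 64.27 rz 51.3 | dx 0.0869 dy -0.2778 dz -0.0970 | tool z [ 0.0027 -0.0011 -1.    ] pos [ 0.4433 -0.1967  0.003 ] w 0.0172 t 9.78
```

```bash
python3 -m pendant '[{"dx":0,"dy":0,"dz":-0.015,"rx":0,"ry":0,"rz":0,"hand":0.01},{"dx":0,"dy":0,"dz":-0.02,"rx":0,"ry":0,"rz":0,"hand":0.01},{"dx":0,"dy":0,"dz":-0.02,"rx":0,"ry":0,"rz":6.4,"hand":0.01},{"dx":0,"dy":0,"dz":-0.02,"rx":0,"ry":0,"rz":6.4,"hand":0.01},{"dx":0,"dy":0,"dz":-0.02,"rx":0,"ry":0,"rz":6.4,"hand":0.01},{"dx":0,"dy":0,"dz":0,"rx":0,"ry":0,"rz":6.4,"hand":0.01},{"dx":0,"dy":0,"dz":0,"rx":0,"ry":0,"rz":6.4,"hand":0.01},{"dx":0,"dy":0,"dz":0,"rx":0,"ry":0,"rz":6.4,"hand":0.01},{"dx":0,"dy":0,"dz":0,"rx":0,"ry":0,"rz":6.4,"hand":0.01},{"dx":0,"dy":0,"dz":0,"rx":0,"ry":0,"rz":6.4,"hand":0.01}]'
python3 -m pendant '[{"dx":0.004,"dy":-0.014,"dz":0,"rx":0,"ry":0,"rz":0,"hand":0.01},{"dx":0.008,"dy":-0.026,"dz":0,"rx":0,"ry":0,"rz":0,"hand":0.01},{"dx":0.0105,"dy":-0.033,"dz":0,"rx":0,"ry":0,"rz":0,"hand":0.01},{"dx":0.0105,"dy":-0.033,"dz":0,"rx":0,"ry":0,"rz":0,"hand":0.01},{"dx":0.0105,"dy":-0.033,"dz":0,"rx":0,"ry":0,"rz":0,"hand":0.01},{"dx":0.0105,"dy":-0.033,"dz":0,"rx":0,"ry":0,"rz":0,"hand":0.01},{"dx":0.0105,"dy":-0.033,"dz":0,"rx":0,"ry":0,"rz":0,"hand":0.01},{"dx":0.0105,"dy":-0.033,"dz":0,"rx":0,"ry":0,"rz":0,"hand":0.01},{"dx":0.008,"dy":-0.026,"dz":0,"rx":0,"ry":0,"rz":0,"hand":0.01},{"dx":0.004,"dy":-0.014,"dz":0,"rx":0,"ry":0,"rz":0,"hand":0.01},{"dx":0,"dy":0,"dz":0,"rx":0,"ry":0,"rz":0,"hand":0.01},{"dx":0,"dy":0,"dz":0,"rx":0,"ry":0,"rz":0,"hand":0.01}]'
python3 go.py .4655 .0935 .011 13; python3 snap.py side c1 45
```

```text
clock: 10.62
position: [0.442, -0.1964, 0.0972]
ee_rot: [0.0, 0.994, 0.111, 0.0]
contact_force: [-0.5, 0.3, -1.0]
width: 0.0169
gripper_force: 39.2
clock: 11.62
position: [0.4638, 0.0945, 0.0969]
ee_rot: [0.0, 0.993, 0.115, 0.0]
contact_force: [-0.2, 0.1, -0.2]
width: 0.0165
gripper_force: 39.2
phi 13.22 rz 0.2 | dx 0.0015 dy 0.0014 dz 0.0859 | tool z [ 1.e-04 -6.e-04 -1.e+00] pos [0.4638 0.0945 0.0969] w 0.0165 t 11.62
origin 178 187 scale 6.666666666666667
```

View pics/c1.png

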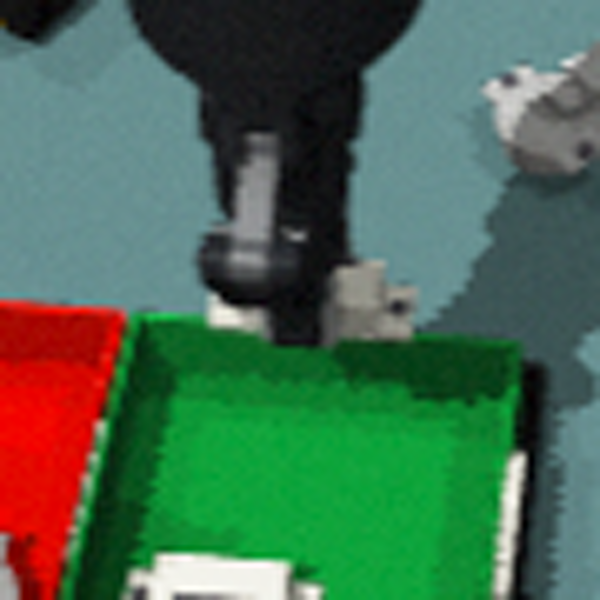

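The catch is held level in the fingers at (310,300), above the green bin. I'll lower it.

```bash
python3 -m pendant '[{"dx":0.0015,"dy":0.0015,"dz":0.02,"rx":0,"ry":0,"rz":0,"hand":0.01},{"dx":0,"dy":0,"dz":0.025,"rx":0,"ry":0,"rz":0,"hand":0.01},{"dx":0,"dy":0,"dz":0.02,"rx":0,"ry":0,"rz":0,"hand":0.01},{"dx":0,"dy":0,"dz":0.01,"rx":0,"ry":0,"rz":0,"hand":0.01},{"dx":0,"dy":0,"dz":0.005,"rx":0,"ry":0,"rz":0,"hand":0.01},{"dx":0,"dy":0,"dz":0.003,"rx":0,"ry":0,"rz":0,"hand":0.01},{"dx":0,"dy":0,"dz":0,"rx":0,"ry":0,"rz":0,"hand":0.01},{"dx":0,"dy":0,"dz":0,"rx":0,"ry":0,"rz":0,"hand":0.01},{"dx":0,"dy":0,"dz":0,"rx":0,"ry":0,"rz":0,"hand":0.01}]'
```

```text
clock: 12.42
position: [0.4665, 0.0928, 0.0146]
ee_rot: [0.0, 0.994, 0.114, 0.001]
contact_force: [0.1, -0.3, -0.5]
width: 0.0169
gripper_force: 39.2
```

```bash
python3 -m pendant '[{"dx":0,"dy":0,"dz":0.002,"rx":0,"ry":0,"rz":0,"hand":0.01},{"dx":0,"dy":0,"dz":0.001,"rx":0,"ry":0,"rz":0,"hand":0.01},{"dx":0,"dy":0,"dz":0.001,"rx":0,"ry":0,"rz":0,"hand":0.01},{"dx":0,"dy":0,"dz":0,"rx":0,"ry":0,"rz":0,"hand":0.01},{"dx":0,"dy":0,"dz":0,"rx":0,"ry":0,"rz":0,"hand":0.01}]'
```

```text
clock: 12.83
position: [0.466, 0.0931, 0.0101]
ee_rot: [0.0, 0.993, 0.114, 0.0]
contact_force: [-1.4, 1.0, 3.0]
width: 0.0173
gripper_force: 39.6
```

```bash
python3 -m pendant '[{"dx":0,"dy":0,"dz":0,"rx":0,"ry":0,"rz":0,"hand":0.02},{"dx":0,"dy":0,"dz":0,"rx":0,"ry":0,"rz":0,"hand":0.024},{"dx":0,"dy":0,"dz":0,"rx":0,"ry":0,"rz":0,"hand":0.03},{"dx":0,"dy":0,"dz":0,"rx":0,"ry":0,"rz":0,"hand":0.03},{"dx":0,"dy":0,"dz":-0.02,"rx":0,"ry":0,"rz":0,"hand":0.03},{"dx":0,"dy":0,"dz":-0.02,"rx":0,"ry":0,"rz":0,"hand":0.03},{"dx":0,"dy":0,"dz":-0.025,"rx":0,"ry":0,"rz":-6.2,"hand":0.03},{"dx":0,"dy":0,"dz":-0.025,"rx":0,"ry":0,"rz":-6.2,"hand":0.04},{"dx":0,"dy":0,"dz":0,"rx":0,"ry":0,"rz":-6.2,"hand":0.045},{"dx":0,"dy":0,"dz":0,"rx":0,"ry":0,"rz":-6.2,"hand":0.045},{"dx":0,"dy":0,"dz":0,"rx":0,"ry":0,"rz":-6.2,"hand":0.045},{"dx":0,"dy":0,"dz":0,"rx":0,"ry":0,"rz":-6.2,"hand":0.045}]'
python3 -m pendant '[{"dx":0,"dy":0,"dz":0,"rx":0,"ry":0,"rz":-6.1,"hand":0.045},{"dx":0,"dy":0,"dz":0,"rx":0,"ry":0,"rz":0,"hand":0.045}]'
python3 go.py .4275 -.091 .06 56.3
```

```text
clock: 13.83
position: [0.4657, 0.093, 0.0999]
ee_rot: [0.0, 0.904, 0.427, 0.0]
contact_force: [-0.4, 0.6, 0.2]
width: 0.0453
gripper_force: 0.0
clock: 14.0
position: [0.4656, 0.093, 0.0997]
ee_rot: [-0.0, 0.881, 0.473, -0.0]
contact_force: [-0.1, -0.6, 0.3]
width: 0.045
gripper_force: 0.0
phi 56.49 rz 0.2 | dx -0.1742 dy 0.0704 dz 0.0397 | tool z [-2.e-04 -1.e-04 -1.e+00] pos [0.4656 0.093  0.0997] w 0.0450 t 14.00
```

```bash
python3 -m pendant '[{"dx":-0.014,"dy":0.0055,"dz":0,"rx":0,"ry":0,"rz":0,"hand":0.045},{"dx":-0.025,"dy":0.01,"dz":0,"rx":0,"ry":0,"rz":0,"hand":0.045},{"dx":-0.032,"dy":0.013,"dz":0,"rx":0,"ry":0,"rz":0,"hand":0.045},{"dx":-0.032,"dy":0.013,"dz":0,"rx":0,"ry":0,"rz":0,"hand":0.045},{"dx":-0.032,"dy":0.013,"dz":0.01,"rx":0,"ry":0,"rz":0,"hand":0.045},{"dx":-0.025,"dy":0.0105,"dz":0.015,"rx":0,"ry":0,"rz":0,"hand":0.045},{"dx":-0.014,"dy":0.0055,"dz":0.015,"rx":0,"ry":0,"rz":0,"hand":0.045},{"dx":0,"dy":0,"dz":0,"rx":0,"ry":0,"rz":0,"hand":0.045},{"dx":0,"dy":0,"dz":0,"rx":0,"ry":0,"rz":0,"hand":0.045},{"dx":0,"dy":0,"dz":0,"rx":0,"ry":0,"rz":0,"hand":0.045}]'
python3 go.py .4275 -.091 .006 56.3
python3 snap.py top c2 60 .46 .06 .02
```

```text
clock: 14.83
position: [0.4285, -0.0905, 0.0601]
ee_rot: [-0.0, 0.882, 0.472, 0.0]
contact_force: [-0.0, -0.4, 0.4]
width: 0.0448
gripper_force: 0.0
phi 56.30 rz 0.0 | dx -0.0010 dy -0.0006 dz 0.0541 | tool z [ 4.e-04  3.e-04 -1.e+00] pos [ 0.4285 -0.0905  0.0601] w 0.0448 t 14.83
origin 137 124 scale 5.0
```

View pics/c2.png

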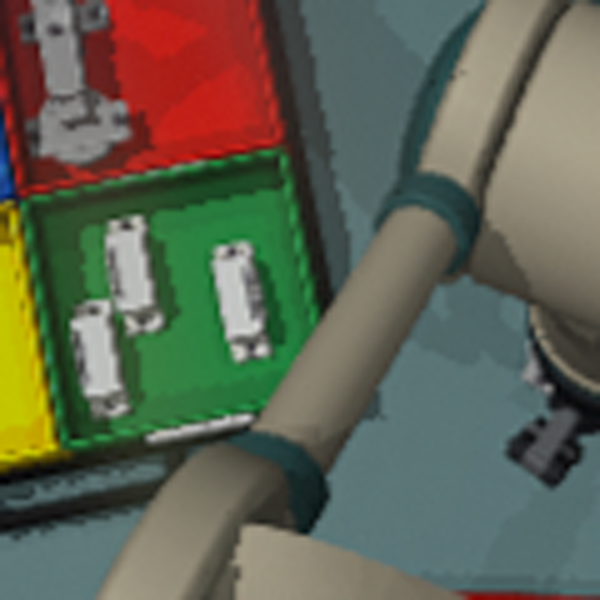

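The catch lies flat in the green bin at (240,300), beside its stock. Now the hinge.

```bash
python3 -m pendant '[{"dx":-0.001,"dy":-0.0005,"dz":0.02,"rx":0,"ry":0,"rz":0,"hand":0.045},{"dx":0,"dy":0,"dz":0.02,"rx":0,"ry":0,"rz":0,"hand":0.045},{"dx":0,"dy":0,"dz":0.012,"rx":0,"ry":0,"rz":0,"hand":0.045},{"dx":0,"dy":0,"dz":0.004,"rx":0,"ry":0,"rz":0,"hand":0.045},{"dx":0,"dy":0,"dz":0,"rx":0,"ry":0,"rz":0,"hand":0.045},{"dx":0,"dy":0,"dz":0,"rx":0,"ry":0,"rz":0,"hand":0.01},{"dx":0,"dy":0,"dz":0,"rx":0,"ry":0,"rz":0,"hand":0.01},{"dx":0,"dy":0,"dz":0,"rx":0,"ry":0,"rz":0,"hand":0.01},{"dx":0,"dy":0,"dz":0,"rx":0,"ry":0,"rz":0,"hand":0.01},{"dx":0,"dy":0,"dz":0,"rx":0,"ry":0,"rz":0,"hand":0.01},{"dx":0,"dy":0,"dz":0,"rx":0,"ry":0,"rz":0,"hand":0.01}]' 60
python3 go.py .5886 .123 .10 13
```

```text
clock: 15.8
position: [0.4284, -0.0916, 0.0049]
ee_rot: [0.001, 0.881, 0.472, 0.001]
contact_force: [-0.5, 0.8, 6.5]
width: 0.0167
gripper_force: 59.2
phi 56.37 rz 43.4 | dx 0.2044 dy -0.1731 dz -0.0951 | tool z [ 2.8e-03 -6.0e-04 -1.0e+00] pos [ 0.4284 -0.0916  0.0049] w 0.0167 t 15.80
```

```bash
python3 -m pendant '[{"dx":0,"dy":0,"dz":-0.01,"rx":0,"ry":0,"rz":0,"hand":0.01},{"dx":0,"dy":0,"dz":-0.02,"rx":0,"ry":0,"rz":0,"hand":0.01},{"dx":0,"dy":0,"dz":-0.025,"rx":0,"ry":0,"rz":0,"hand":0.01},{"dx":0,"dy":0,"dz":-0.025,"rx":0,"ry":0,"rz":6.2,"hand":0.01},{"dx":0,"dy":0,"dz":-0.015,"rx":0,"ry":0,"rz":6.2,"hand":0.01},{"dx":0,"dy":0,"dz":0,"rx":0,"ry":0,"rz":6.2,"hand":0.01},{"dx":0,"dy":0,"dz":0,"rx":0,"ry":0,"rz":6.2,"hand":0.01},{"dx":0,"dy":0,"dz":0,"rx":0,"ry":0,"rz":6.2,"hand":0.01},{"dx":0,"dy":0,"dz":0,"rx":0,"ry":0,"rz":6.2,"hand":0.01},{"dx":0,"dy":0,"dz":0,"rx":0,"ry":0,"rz":6.2,"hand":0.01}]'
python3 -m pendant '[{"dx":0.009,"dy":-0.008,"dz":0,"rx":0,"ry":0,"rz":0,"hand":0.01},{"dx":0.018,"dy":-0.015,"dz":0,"rx":0,"ry":0,"rz":0,"hand":0.01},{"dx":0.025,"dy":-0.0212,"dz":0,"rx":0,"ry":0,"rz":0,"hand":0.01},{"dx":0.025,"dy":-0.0212,"dz":0,"rx":0,"ry":0,"rz":0,"hand":0.01},{"dx":0.025,"dy":-0.0212,"dz":0,"rx":0,"ry":0,"rz":0,"hand":0.01},{"dx":0.025,"dy":-0.0212,"dz":0,"rx":0,"ry":0,"rz":0,"hand":0.01},{"dx":0.025,"dy":-0.0212,"dz":0,"rx":0,"ry":0,"rz":0,"hand":0.01},{"dx":0.025,"dy":-0.0212,"dz":0,"rx":0,"ry":0,"rz":0,"hand":0.01},{"dx":0.018,"dy":-0.015,"dz":0,"rx":0,"ry":0,"rz":0,"hand":0.01},{"dx":0.009,"dy":-0.008,"dz":0,"rx":0,"ry":0,"rz":0,"hand":0.01},{"dx":0,"dy":0,"dz":0,"rx":0,"ry":0,"rz":0,"hand":0.01},{"dx":0,"dy":0,"dz":0,"rx":0,"ry":0,"rz":0,"hand":0.01}]'
python3 go.py .5886 .123 .013 13; python3 snap.py side h1 50
```

```text
clock: 16.63
position: [0.427, -0.0915, 0.0991]
ee_rot: [0.0, 0.994, 0.11, 0.0]
contact_force: [0.4, 0.1, -0.5]
width: 0.0168
gripper_force: 58.9
clock: 17.63
position: [0.5861, 0.1227, 0.0984]
ee_rot: [0.0, 0.994, 0.114, -0.001]
contact_force: [-0.2, -0.1, -0.4]
width: 0.0167
gripper_force: 58.8
phi 13.05 rz 0.0 | dx 0.0025 dy 0.0003 dz 0.0854 | tool z [-0.0018 -0.0011 -1.    ] pos [0.5861 0.1227 0.0984] w 0.0167 t 17.63
origin 109 177 scale 6.0
```

View pics/h1.png

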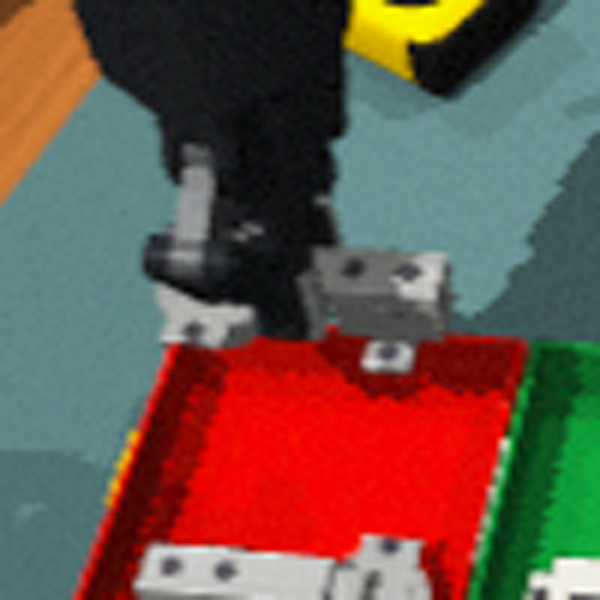

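The hinge is held level along the red bin, with its cup on the far-x side. I'll lower it.

```bash
python3 -m pendant '[{"dx":0.001,"dy":0,"dz":0.02,"rx":0,"ry":0,"rz":0,"hand":0.01},{"dx":0,"dy":0,"dz":0.025,"rx":0,"ry":0,"rz":0,"hand":0.01},{"dx":0,"dy":0,"dz":0.02,"rx":0,"ry":0,"rz":0,"hand":0.01},{"dx":0,"dy":0,"dz":0.01,"rx":0,"ry":0,"rz":0,"hand":0.01},{"dx":0,"dy":0,"dz":0.005,"rx":0,"ry":0,"rz":0,"hand":0.01},{"dx":0,"dy":0,"dz":0.002,"rx":0,"ry":0,"rz":0,"hand":0.01},{"dx":0,"dy":0,"dz":0,"rx":0,"ry":0,"rz":0,"hand":0.01},{"dx":0,"dy":0,"dz":0,"rx":0,"ry":0,"rz":0,"hand":0.01},{"dx":0,"dy":0,"dz":0,"rx":0,"ry":0,"rz":0,"hand":0.01}]'
```

```text
clock: 18.43
position: [0.5889, 0.1234, 0.018]
ee_rot: [0.0, 0.994, 0.113, 0.001]
contact_force: [-0.1, 0.2, -2.1]
width: 0.0167
gripper_force: 58.8
```

```bash
python3 -m pendant '[{"dx":0,"dy":0,"dz":0.002,"rx":0,"ry":0,"rz":0,"hand":0.01},{"dx":0,"dy":0,"dz":0.002,"rx":0,"ry":0,"rz":0,"hand":0.01},{"dx":0,"dy":0,"dz":0.001,"rx":0,"ry":0,"rz":0,"hand":0.01},{"dx":0,"dy":0,"dz":0.0005,"rx":0,"ry":0,"rz":0,"hand":0.01},{"dx":0,"dy":0,"dz":0,"rx":0,"ry":0,"rz":0,"hand":0.01},{"dx":0,"dy":0,"dz":0,"rx":0,"ry":0,"rz":0,"hand":0.01}]'
```

```text
clock: 18.93
position: [0.5881, 0.1235, 0.012]
ee_rot: [0.0, 0.994, 0.113, 0.0]
contact_force: [-2.1, 1.6, 5.3]
width: 0.0168
gripper_force: 59.6
```

```bash
python3 -m pendant '[{"dx":0,"dy":0,"dz":0,"rx":0,"ry":0,"rz":0,"hand":0.02},{"dx":0,"dy":0,"dz":0,"rx":0,"ry":0,"rz":0,"hand":0.025},{"dx":0,"dy":0,"dz":0,"rx":0,"ry":0,"rz":0,"hand":0.03},{"dx":0,"dy":0,"dz":0,"rx":0,"ry":0,"rz":0,"hand":0.03},{"dx":0,"dy":0,"dz":-0.02,"rx":0,"ry":0,"rz":0,"hand":0.03},{"dx":0,"dy":0,"dz":-0.025,"rx":0,"ry":0,"rz":0,"hand":0.03},{"dx":0,"dy":0,"dz":-0.03,"rx":0,"ry":0,"rz":0,"hand":0.03},{"dx":0,"dy":0,"dz":-0.02,"rx":0,"ry":0,"rz":0,"hand":0.035},{"dx":0,"dy":0,"dz":0,"rx":0,"ry":0,"rz":0,"hand":0.035},{"dx":0,"dy":0,"dz":0,"rx":0,"ry":0,"rz":0,"hand":0.035}]'
python3 go.py .556 -.0855 .07 13
```

```text
clock: 19.77
position: [0.5888, 0.1234, 0.1074]
ee_rot: [0.0, 0.994, 0.113, 0.001]
contact_force: [-1.0, 0.0, -1.0]
width: 0.0351
gripper_force: 0.0
phi 12.99 rz -0.0 | dx -0.0790 dy 0.1962 dz 0.0374 | tool z [ 2.9e-03  2.0e-04 -1.0e+00] pos [0.5888 0.1234 0.1074] w 0.0351 t 19.77
```

```bash
python3 -m pendant '[{"dx":-0.005,"dy":0.0122,"dz":0,"rx":0,"ry":0,"rz":0,"hand":0.035},{"dx":-0.01,"dy":0.025,"dz":0,"rx":0,"ry":0,"rz":0,"hand":0.035},{"dx":-0.0125,"dy":0.031,"dz":0,"rx":0,"ry":0,"rz":0,"hand":0.035},{"dx":-0.0125,"dy":0.031,"dz":0,"rx":0,"ry":0,"rz":0,"hand":0.035},{"dx":-0.0125,"dy":0.031,"dz":0,"rx":0,"ry":0,"rz":0,"hand":0.035},{"dx":-0.0125,"dy":0.031,"dz":0,"rx":0,"ry":0,"rz":0,"hand":0.035},{"dx":-0.009,"dy":0.023,"dz":0,"rx":0,"ry":0,"rz":0,"hand":0.035},{"dx":-0.005,"dy":0.012,"dz":0.015,"rx":0,"ry":0,"rz":0,"hand":0.035},{"dx":0,"dy":0,"dz":0.015,"rx":0,"ry":0,"rz":0,"hand":0.035},{"dx":0,"dy":0,"dz":0.007,"rx":0,"ry":0,"rz":0,"hand":0.035},{"dx":0,"dy":0,"dz":0,"rx":0,"ry":0,"rz":0,"hand":0.035},{"dx":0,"dy":0,"dz":0,"rx":0,"ry":0,"rz":0,"hand":0.035}]'
python3 go.py .556 -.0855 .023 13
python3 snap.py top h2 60 .58 .10 .02
```

```text
clock: 20.77
position: [0.5541, -0.0854, 0.0681]
ee_rot: [-0.0, 0.994, 0.113, -0.001]
contact_force: [-0.5, 0.4, -0.3]
width: 0.0349
gripper_force: 0.0
phi 13.00 rz 0.0 | dx 0.0018 dy 0.0005 dz 0.0451 | tool z [-2.8e-03  7.0e-04 -1.0e+00] pos [ 0.5541 -0.0854  0.0681] w 0.0349 t 20.77
origin 123 76 scale 5.0
```

View pics/h2.png

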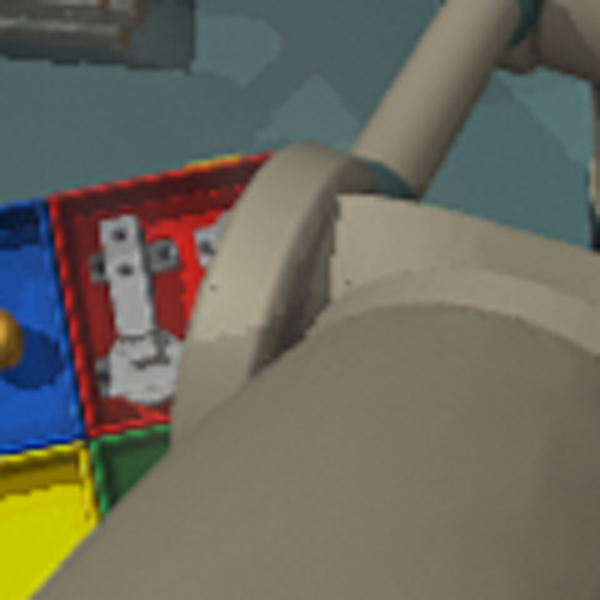

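The arm hides the red bin in this view, so I'll check the hinge at the end. Now I'll grip the foot's stem.

```bash
python3 -m pendant '[{"dx":0.001,"dy":0,"dz":0.015,"rx":0,"ry":0,"rz":0,"hand":0.035},{"dx":0,"dy":0,"dz":0.015,"rx":0,"ry":0,"rz":0,"hand":0.035},{"dx":0,"dy":0,"dz":0.012,"rx":0,"ry":0,"rz":0,"hand":0.035},{"dx":0,"dy":0,"dz":0.002,"rx":0,"ry":0,"rz":0,"hand":0.035},{"dx":0,"dy":0,"dz":0,"rx":0,"ry":0,"rz":0,"hand":0.035},{"dx":0,"dy":0,"dz":0,"rx":0,"ry":0,"rz":0,"hand":0.004},{"dx":0,"dy":0,"dz":0,"rx":0,"ry":0,"rz":0,"hand":0.004},{"dx":0,"dy":0,"dz":0,"rx":0,"ry":0,"rz":0,"hand":0.004},{"dx":0,"dy":0,"dz":0,"rx":0,"ry":0,"rz":0,"hand":0.004},{"dx":0,"dy":0,"dz":0,"rx":0,"ry":0,"rz":0,"hand":0.004},{"dx":0,"dy":0,"dz":0,"rx":0,"ry":0,"rz":0,"hand":0.004}]' 60
python3 go.py .436 .2227 .13 13
```

```text
clock: 21.73
position: [0.5567, -0.0855, 0.0261]
ee_rot: [0.0, 0.994, 0.113, 0.001]
contact_force: [-0.6, 0.5, 5.1]
width: 0.0075
gripper_force: 59.1
phi 12.99 rz -0.0 | dx -0.0483 dy -0.3274 dz -0.1039 | tool z [ 1.7e-03 -4.0e-04 -1.0e+00] pos [ 0.5567 -0.0855  0.0261] w 0.0075 t 21.73
```

```bash
python3 -m pendant '[{"dx":0,"dy":0,"dz":-0.01,"rx":0,"ry":0,"rz":0,"hand":0.004},{"dx":0,"dy":0,"dz":-0.02,"rx":0,"ry":0,"rz":0,"hand":0.004},{"dx":0,"dy":0,"dz":-0.025,"rx":0,"ry":0,"rz":0,"hand":0.004},{"dx":0,"dy":0,"dz":-0.03,"rx":0,"ry":0,"rz":0,"hand":0.004},{"dx":-0.002,"dy":-0.0134,"dz":-0.015,"rx":0,"ry":0,"rz":0,"hand":0.004},{"dx":-0.003,"dy":-0.022,"dz":-0.004,"rx":0,"ry":0,"rz":0,"hand":0.004},{"dx":-0.004,"dy":-0.028,"dz":0,"rx":0,"ry":0,"rz":0,"hand":0.004},{"dx":-0.004,"dy":-0.028,"dz":0,"rx":0,"ry":0,"rz":0,"hand":0.004},{"dx":-0.004,"dy":-0.028,"dz":0,"rx":0,"ry":0,"rz":0,"hand":0.004},{"dx":-0.004,"dy":-0.028,"dz":0,"rx":0,"ry":0,"rz":0,"hand":0.004},{"dx":-0.004,"dy":-0.028,"dz":0,"rx":0,"ry":0,"rz":0,"hand":0.004},{"dx":-0.004,"dy":-0.028,"dz":0,"rx":0,"ry":0,"rz":0,"hand":0.004}]'
python3 -m pendant '[{"dx":-0.004,"dy":-0.028,"dz":0,"rx":0,"ry":0,"rz":0,"hand":0.004},{"dx":-0.004,"dy":-0.028,"dz":0,"rx":0,"ry":0,"rz":0,"hand":0.004},{"dx":-0.004,"dy":-0.028,"dz":0,"rx":0,"ry":0,"rz":0,"hand":0.004},{"dx":-0.004,"dy":-0.024,"dz":0,"rx":0,"ry":0,"rz":0,"hand":0.004},{"dx":-0.003,"dy":-0.016,"dz":0,"rx":0,"ry":0,"rz":0,"hand":0.004},{"dx":0,"dy":0,"dz":0,"rx":0,"ry":0,"rz":0,"hand":0.004},{"dx":0,"dy":0,"dz":0,"rx":0,"ry":0,"rz":0,"hand":0.004},{"dx":0,"dy":0,"dz":0,"rx":0,"ry":0,"rz":0,"hand":0.004}]'
python3 go.py .436 .2227 .034 13; python3 snap.py side f1 60
```

```text
clock: 22.73
position: [0.4812, 0.1074, 0.1297]
ee_rot: [0.0, 0.994, 0.113, -0.0]
contact_force: [-0.1, -0.3, -0.4]
width: 0.0079
gripper_force: 58.7
clock: 23.4
position: [0.4359, 0.2223, 0.1295]
ee_rot: [0.0, 0.994, 0.113, 0.0]
contact_force: [0.1, 0.2, -0.7]
width: 0.0076
gripper_force: 58.7
phi 13.01 rz 0.0 | dx 0.0001 dy -0.0004 dz 0.0955 | tool z [ 4.e-04 -8.e-04 -1.e+00] pos [0.4359 0.2223 0.1295] w 0.0076 t 23.40
origin 149 223 scale 5.0
```

View pics/f1.png

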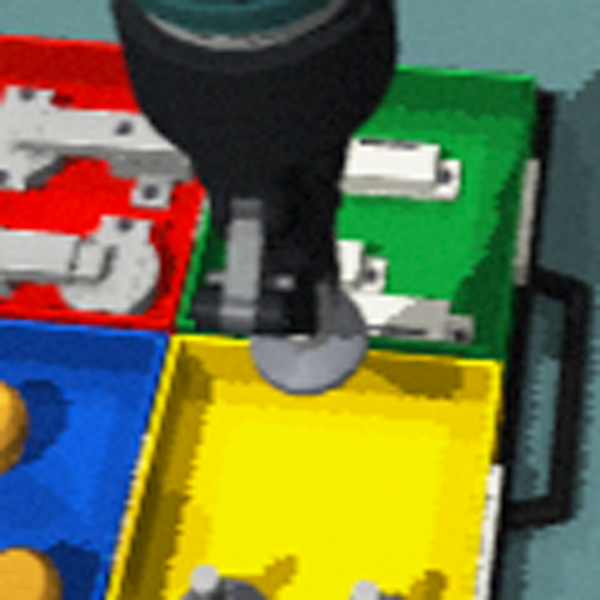

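The foot hangs upright from its stem above the yellow bin at (308,355). The hinge lies flat in the red bin. I'll lower the foot.

```bash
python3 -m pendant '[{"dx":0,"dy":0,"dz":0.015,"rx":0,"ry":0,"rz":0,"hand":0.004},{"dx":0,"dy":0,"dz":0.025,"rx":0,"ry":0,"rz":0,"hand":0.004},{"dx":0,"dy":0,"dz":0.025,"rx":0,"ry":0,"rz":0,"hand":0.004},{"dx":0,"dy":0,"dz":0.015,"rx":0,"ry":0,"rz":0,"hand":0.004},{"dx":0,"dy":0,"dz":0.008,"rx":0,"ry":0,"rz":0,"hand":0.004},{"dx":0,"dy":0,"dz":0.003,"rx":0,"ry":0,"rz":0,"hand":0.004},{"dx":0,"dy":0,"dz":0.002,"rx":0,"ry":0,"rz":0,"hand":0.004},{"dx":0,"dy":0,"dz":0,"rx":0,"ry":0,"rz":0,"hand":0.004},{"dx":0,"dy":0,"dz":0,"rx":0,"ry":0,"rz":0,"hand":0.004}]'
```

```text
clock: 24.2
position: [0.4367, 0.223, 0.0371]
ee_rot: [-0.0, 0.994, 0.113, 0.001]
contact_force: [0.3, -0.2, 0.1]
width: 0.0074
gripper_force: 58.7
```

```bash
python3 -m pendant '[{"dx":0,"dy":0,"dz":0.002,"rx":0,"ry":0,"rz":0,"hand":0.004},{"dx":0,"dy":0,"dz":0.001,"rx":0,"ry":0,"rz":0,"hand":0.004},{"dx":0,"dy":0,"dz":0.001,"rx":0,"ry":0,"rz":0,"hand":0.004},{"dx":0,"dy":0,"dz":0,"rx":0,"ry":0,"rz":0,"hand":0.004},{"dx":0,"dy":0,"dz":0,"rx":0,"ry":0,"rz":0,"hand":0.004}]'
```

```text
clock: 24.62
position: [0.4361, 0.223, 0.0331]
ee_rot: [0.0, 0.994, 0.113, 0.001]
contact_force: [-1.1, -1.2, 5.9]
width: 0.0079
gripper_force: 59.4
```

Contact. I'll release, rise, and back away toward -y so the cameras can see the bins.

```bash
python3 -m pendant '[{"dx":0,"dy":0,"dz":0,"rx":0,"ry":0,"rz":0,"hand":0.012},{"dx":0,"dy":0,"dz":0,"rx":0,"ry":0,"rz":0,"hand":0.018},{"dx":0,"dy":0,"dz":0,"rx":0,"ry":0,"rz":0,"hand":0.025},{"dx":0,"dy":0,"dz":0,"rx":0,"ry":0,"rz":0,"hand":0.025},{"dx":0,"dy":0,"dz":-0.02,"rx":0,"ry":0,"rz":0,"hand":0.025},{"dx":0,"dy":0,"dz":-0.03,"rx":0,"ry":0,"rz":0,"hand":0.025},{"dx":0,"dy":0,"dz":-0.035,"rx":0,"ry":0,"rz":0,"hand":0.025},{"dx":0,"dy":0,"dz":-0.03,"rx":0,"ry":0,"rz":0,"hand":0.025},{"dx":0,"dy":0,"dz":-0.02,"rx":0,"ry":0,"rz":0,"hand":0.025}]'
python3 -m pendant '[{"dx":0,"dy":0.015,"dz":0,"rx":0,"ry":0,"rz":0,"hand":0.025},{"dx":0,"dy":0.03,"dz":0,"rx":0,"ry":0,"rz":0,"hand":0.025},{"dx":0,"dy":0.035,"dz":0,"rx":0,"ry":0,"rz":0,"hand":0.025},{"dx":0,"dy":0.035,"dz":0,"rx":0,"ry":0,"rz":0,"hand":0.025},{"dx":0,"dy":0.035,"dz":0,"rx":0,"ry":0,"rz":0,"hand":0.025},{"dx":0,"dy":0.035,"dz":0,"rx":0,"ry":0,"rz":0,"hand":0.025},{"dx":0,"dy":0.035,"dz":0,"rx":0,"ry":0,"rz":0,"hand":0.025},{"dx":0,"dy":0.035,"dz":0,"rx":0,"ry":0,"rz":0,"hand":0.025},{"dx":0,"dy":0.035,"dz":0,"rx":0,"ry":0,"rz":0,"hand":0.025},{"dx":0,"dy":0.035,"dz":0,"rx":0,"ry":0,"rz":0,"hand":0.025},{"dx":0,"dy":0.03,"dz":0,"rx":0,"ry":0,"rz":0,"hand":0.025},{"dx":0,"dy":0.015,"dz":0,"rx":0,"ry":0,"rz":0,"hand":0.025}]'
python3 -m pendant '[{"dx":0,"dy":0,"dz":0,"rx":0,"ry":0,"rz":0,"hand":0.025},{"dx":0,"dy":0,"dz":0,"rx":0,"ry":0,"rz":0,"hand":0.025},{"dx":0,"dy":0,"dz":0,"rx":0,"ry":0,"rz":0,"hand":0.025}]'
python3 snap.py top e1 120 .50 .15 .02; python3 snap.py side e2 150 .50 .05 .02
```

```text
clock: 25.37
position: [0.4368, 0.2233, 0.1702]
ee_rot: [-0.0, 0.994, 0.113, 0.002]
contact_force: [-0.4, 0.6, -0.5]
width: 0.025
gripper_force: 0.0
clock: 26.37
position: [0.5198, -0.1413, 0.1671]
ee_rot: [0.001, 0.994, 0.112, 0.0]
contact_force: [0.8, -0.2, 0.2]
width: 0.0254
gripper_force: 0.0
clock: 26.62
position: [0.5182, -0.1362, 0.167]
ee_rot: [-0.001, 0.994, 0.113, -0.001]
contact_force: [-1.2, 0.5, -1.0]
width: 0.0248
gripper_force: 0.0
origin 41 47 scale 2.5
origin 67 84 scale 2.0
```

View pics/e1.png

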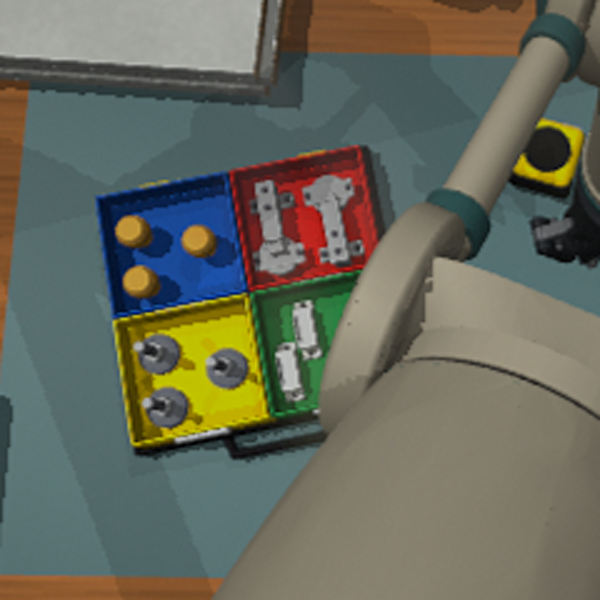

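View pics/e2.png

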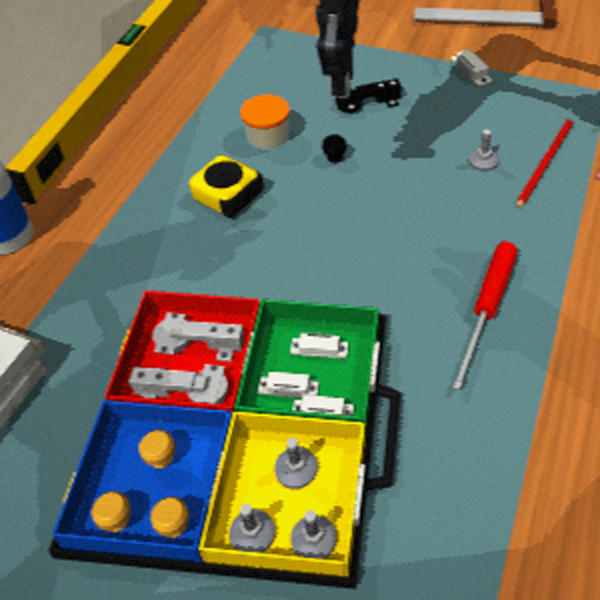

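Both views show all four parts upright in the right bins: knob in blue, hinge in red, catch in green, foot in yellow. The side view shows the black knob at (334,148) and the black hinge at (370,95), both still on the bench, and the gripper is clear of everything.

```bash
python3 -c "
from rig import manip
print(manip.sign_off())"
```

```text
the job is handed in; nothing more can be done
None
```

I put the brass knob, nickel hinge, white catch and levelling foot upright in their own bins, left the black knob and black hinge untouched on the bench, and handed the job in at about 27 s; no verdict was returned.

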